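Bolt the roller case and draw out its pull handle

ROBOT

A 6-joint arm with a two-finger parallel gripper is mounted at the origin on the work surface. World frame = base frame: x ahead of the robot, y to its left, z up, the work surface at z = 0. Lengths are in m, angles in degrees, forces in N, time in s.
With the tool pointing down it reaches from about 0.4 to 0.825 m from the base axis. Payload 7 kg.
Tool frame: the origin (TCP) lies between the finger pads, 19 mm behind the fingertips; this is the grasp point; z points along the fingers, y is the line along which they close (so a half turn about z gives the same grasp; the last joint's range is limited). The gripper opens to 88 mm and grips with 3 to 60 N. Pads are 19 mm wide; open, the fingers measure 130 mm over their backs; the gripper's body (78 mm by 193 mm) begins 47 mm behind the grasp point.
Start: joints at [88.642, 20.546, 0.682, 0, -70.136, -16.507], TCP at [0.207, 0.642, 0.245] pointing down, gripper open.
Joint ranges: [-176.03, 176.03], [-82.01, 121.73], [-58.28, 71.71], [-173.87, 95.51], [-174.79, -0.11], [-173.66, 173.66]. Speed limits (degrees/s): [136.94, 136.94, 172.46, 180, 180, 180].

INTERFACE

Orientations are given as [roll, pitch, yaw] about the fixed x, y, z axes, in that order (R = Rz(yaw) Ry(pitch) Rx(roll)).
In Python, from plant import get_state, capture, close_job gives the robot as it stands.
- The arm moves only by the tool apply_moves, never from a script. Its argument "targets" is a list of rows, each a list of 7 numbers: the opening, from 0 (shut) to 1 (fully open), then the shift along the tool's x, y, z normalised to -1 to 1, where 1 is 1000 mm, then the turn, a rotation vector about the tool's x, y, z normalised to -1 to 1, where 1 is 90 degrees. In form: [[claw, tx, ty, tz, ax, ay, az], ...]. A call has 1 to 20 rows; each row shifts and turns the commanded pose from where the row before left it, along the tool's axes as they then stand; what a row does not reach is not made up. A row lasts 1/12 s, in which the tool goes at most 41.7 mm and 7.16 degrees, less where a joint would pass 70% of its speed; a pose out of reach is approached as far as the arm can. A call with a number of a shift or a turn outside -1 to 1 is refused whole. A call with a gripper value outside its range is refused whole. The fingers move at their own pace and stop on an object; "newtons" is the grip in N (left out, the last holds). Time passes only in rows, so rows that do not move let the fingers close. It gives the time, the measured TCP pose, the force, the opening and the grip force at its end, in the units of the state.
- get_state(): the state, without advancing time (a new reading comes with each control period).
- capture(name): name is "scene" or "side" or "wrist"; returns a dict with "frame" (480x640x3 uint8, red, green, blue), "range_z" (480x640 float32, m along the optical axis (not along the pixel's ray), 0 where there is no reading), "camera_matrix" (3x3 intrinsics, pixels), "T" (4x4, takes a point from camera to world coordinates). Camera axes: x right, y down, z forward; pixel columns grow to the right and rows downward; lengths in m; the calibration is good to about 2 mm. A picture is of the moment at which its call begins.
- close_job(): hands the job in; it is judged then, once.
The state is a dict: "time_s": time; "joints": joint angles; "qd": joint speeds; "joint_torque": joint torques, N m; "tcp_pos": TCP position; "eef_rot": TCP orientation; "contact_force": force on the tool from outside, world axes, zero at the start; "moment": the same for the moment, N m; "gripper_width": finger opening in m; "gripper_force": force on a finger pad.
Only numpy, scipy, OpenCV 4.12 (cv2) and the standard library are available. Lean on these libraries where they do the work, as an engineer would, in place of code of your own. Each camera call takes 0.05 s, during which the arm holds its last target. There are 200 camera calls.

TASK

Get the cook's roller case on the worktop ready to wheel away: first slide the bolt on its lid fully home into its keeper, then squeeze the release button in the grip of the pull handle and draw the handle out, past its first stop, to its second and last stop. Finish while holding the grip there, with the handle fully extended, and leave the other things on the worktop as they stand.

Things in the scene. Friction and masses are not known exactly. Their poses are not given: they have to be found in the camera images.
- roller_case: Cook's roller case, full and heavy, lying flat with its lid shut: dark shell, aluminium edges, 300 mm wide (own x), 380 long (own y), top face (with the lid) 105 mm above the worktop. It stays where it lies. Origin on the worktop under its middle, z up. Own -x side, towards the robot: lid bolt and carry handle (sticks out 40 mm). Own +y end: pull handle. Own -y end: wheels.
- lid_bolt (a joint): How far the steel barrel bolt on the lid is slid (m): starts withdrawn at 0 to 0.008; 0.036 is fully home in its keeper on the case's rim, against its end stop. Slides along the case's own -x, needs about 3 N, stays where it is left.
- bolt_knob_top (a point): Centre of the top of the bolt's upright knob, 150 mm above the worktop: steel, 14 mm across, 22 mm high (straight from 4 to 19 mm below its top), on a 7 mm stem over the 10 mm rod, whose top is 30 mm below the knob's top. Moves with the bolt; axes as the case's. Guides on the rod, 22 mm wide and 20 high over the lid, never come within 8 mm of the knob. Pinch it from above across own y, or push it.
- handle_slide (a joint): How far the pull handle is drawn out (m): 0 stowed, 0.09 first stop, 0.18 second and last stop (end of travel). Slides level along the case's own +y. Locked at each stop (1.5 mm play) unless the release button is in; with the button held in it passes the first stop. Resists with 5 N plus 10 N per m/s. If the button is let go on the way, it locks at the next stop it meets.
- pull_grip: Grip of the pull handle: level black bar 150 mm long (own x), 28 thick (own y, the pulling direction), 26 high. Origin at its centre, 72 mm above the worktop; axes as the case's. Two level rods, 20 mm wide, 11 high, join its back 58 mm either side of its centre (96 mm clear between them). Stowed, 45 mm are free between its back and the case's end.
- release_button (a joint): How far the handle's release button is pressed in (m): 0 out, 0.005 fully in; the lock lets go beyond 0.0035. Spring loaded: 3 N to start, 7 N fully in. It is pressed along the case's own -y, so squeezing the grip from front and back across its middle presses it.
- button_face (a point): Centre of the outer face of the release button, a grey bar 36 mm long (own x), 14 high, in the middle of the grip's front (own +y) face. It stands 5.5 mm proud of that face when out, 0.5 mm when fully in. Axes as the case's.
- mug: White mug, 80 mm diameter, 92 mm tall, handle at its own +y, standing beside the path of the pull handle. A bystander; origin at the centre of its underside.
- spice_jar: Small glass jar with a steel cap, 46 mm diameter, 95 mm tall, standing beside the path of the pull handle. A bystander; origin at the centre of its underside.
- mixing_bowl: Blue bowl, 200 mm diameter, 75 mm tall. A bystander; origin at the centre of its underside.
- wooden_spoon: Wooden spoon lying flat, 270 mm long along its own x, about 20 mm thick. A bystander; origin at the middle of its length, on its underside.
- pepper_mill: Dark wooden mill, 54 mm diameter, 180 mm tall. A bystander; origin at the centre of its underside.

How it is judged:
By the outcome, as a careful person would: the job done as asked, in the order asked, and still so for the second after the job is handed in, while the arm keeps its last pose, push and grip.
It also fails if it takes over 45 s, if anything falls off the work surface, if the arm or the gripper's body presses on something with over 40 N, if the wrist force passes 120 N, or if a joint passes its speed limit or range.

## Working session

There is one attempt and no reset: what is moved stays moved. The work goes in short steps, Python scripts to look and compute and a tool call to move; the robot and the scene stay as the last step left them, time stands still between calls to the robot, and variables do not carry over. Pictures are saved under pics/ and viewed, at most 10 in all, crops included, and the job is handed in when it is done.

Besides the shell and the picture viewer there is one more tool, called after ">>>" in YAML: its name, and indented under it one key for each argument. apply_moves: Moves the arm, as the interface text tells. Scaled input: -1 to 1 covers 1000 mm each way for a shift and 90 degrees each way for a turn. Its arguments: {"type":"object","properties":{"targets":{"type":"array","items":{"type":"array","items":{"type":"number"}}},"newtons":{"type":"number"}},"required":["targets"]}

```bash
mkdir -p pics
cat > h.py <<'E'
import numpy as np,cv2
from plant import get_state,capture,close_job
def cap(n):
    d=capture(n);np.savez('%s.npz'%n,**d);return d
def pts(d):
    K=d['camera_matrix'];z=d['range_z'];v,u=np.mgrid[:480,:640]
    p=np.stack([(u-K[0,2])/K[0,0]*z,(v-K[1,2])/K[1,1]*z,z],-1)
    return p@d['T'][:3,:3].T+d['T'][:3,3]
def ray(d,u,v,h):
    K=d['camera_matrix'];r=d['T'][:3,:3]@np.array([(u-K[0,2])/K[0,0],(v-K[1,2])/K[1,1],1]);o=d['T'][:3,3]
    return o+r*(h-o[2])/r[2]
E
python3 - <<'E'
from h import *
for n in ['scene','side','wrist']:
    d=cap(n);cv2.imwrite('pics/%s0.png'%n,d['frame'][...,::-1]);print(n,d['T'].round(3).tolist(),d['camera_matrix'].round(1).tolist())
print(get_state())
E
```

```text
scene [[-0.895, 0.383, -0.228, 0.814], [0.446, 0.767, -0.462, 0.698], [-0.002, -0.515, -0.857, 1.148], [0.0, 0.0, 0.0, 1.0]] [[480.7, 0.0, 323.3], [0.0, 480.7, 242.3], [0.0, 0.0, 1.0]]
side [[0.972, -0.139, 0.188, 0.292], [-0.234, -0.626, 0.744, -0.761], [0.014, -0.767, -0.641, 0.903], [0.0, 0.0, 0.0, 1.0]] [[591.1, 0.0, 326.5], [0.0, 591.1, 225.7], [0.0, 0.0, 1.0]]
wrist [[-0.307, -0.907, -0.288, 0.286], [-0.952, 0.293, 0.09, 0.616], [0.002, 0.302, -0.953, 0.384], [0.0, 0.0, 0.0, 1.0]] [[348.0, 0.0, 319.0], [0.0, 348.0, 243.1], [0.0, 0.0, 1.0]]
{'time_s': 0.15, 'joints': array([ 8.86412392e+01,  2.05825924e+01,  6.48941035e-01, -1.39455042e-02,
       -7.01360639e+01, -1.65067327e+01]), 'qd': array([-0.05600796, -0.12214036,  0.12756975,  0.05588748,  0.00112885,
       -0.0072909 ]), 'joint_torque': array([-1.82123094e-03, -5.83275175e+01,  2.93293118e+01,  7.00126290e+00,
        8.81171407e-03, -1.02741587e-04]), 'tcp_pos': array([0.20700281, 0.64214061, 0.24465713]), 'eef_rot': array([ 1.79929432e+02, -7.23853217e-03, -1.78702355e+01]), 'contact_force': array([ 0.22504115, -0.22153229, -0.15658339]), 'moment': array([ 0.01809879, -0.01679999,  0.02601638]), 'gripper_force': 0.0, 'gripper_width': 0.08791377327763998}
```

View pics/scene0.png

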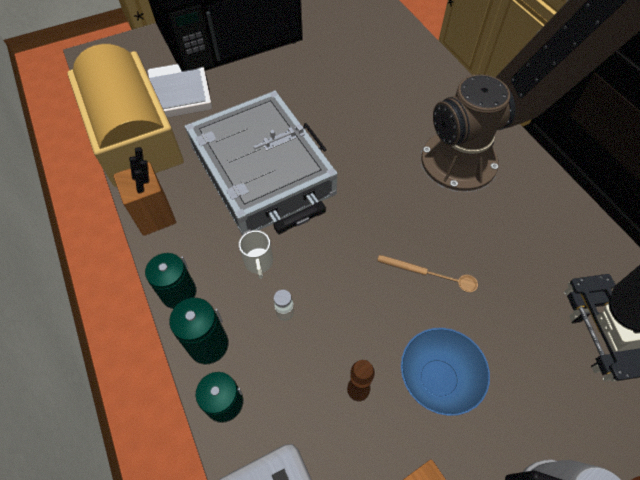

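View pics/side0.png

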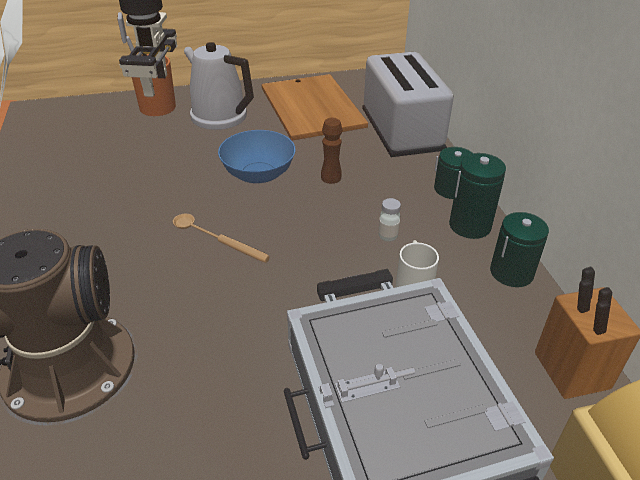

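View pics/wrist0.png

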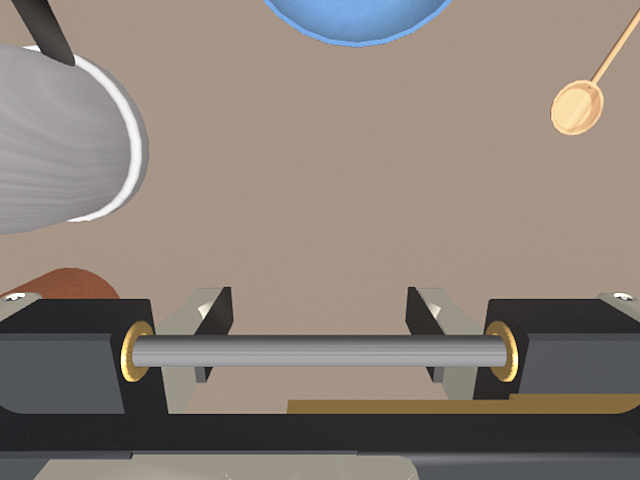

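Scene: the case with its bolt knob around (275,140), black grip at (300,217), mug (255,250), jar (283,300). Side: knob (379,372), grip (355,285), mug (417,262), jar (390,220).

```bash
cat > m.py <<'E'
from h import *
for n,boxk,boxg in [('scene',(235,100,320,180),(265,195,335,240)),('side',(330,355,430,410),(310,262,400,305))]:
    d=cap(n);P=pts(d);f=d['frame'].astype(int)
    x=P[...,0];y=P[...,1];z=P[...,2]
    # lid plane points
    m=(abs(z-.105)<.006)&(x>.3)&(x<1)&(y<.25)&(y>-.5)
    cnt,lab,st,_=cv2.connectedComponentsWithStats(m.astype(np.uint8));i=1+st[1:,4].argmax();m=lab==i
    q=P[m];r=cv2.minAreaRect(q[:,:2].astype(np.float32));print(n,'lid z',np.median(q[:,2]),'rect',r,cv2.boxPoints(r).round(4).tolist())
    u0,v0,u1,v1=boxk;B=np.zeros(m.shape,bool);B[v0:v1,u0:u1]=1
    k=B&(z>.132)&(z<.17);q=P[k];print(' knob',k.sum(),q.mean(0),q.min(0),q.max(0)); t=q[q[:,2]>.146];print('  top',len(t),t.mean(0) if len(t) else 0)
    u0,v0,u1,v1=boxg;B=np.zeros(m.shape,bool);B[v0:v1,u0:u1]=1
    g=B&(f.max(-1)<60)&(z>.05)&(z<.1);cn,lab,st,_=cv2.connectedComponentsWithStats(g.astype(np.uint8));g=lab==1+st[1:,4].argmax()
    q=P[g];zt=np.percentile(q[:,2],90);t=q[q[:,2]>zt-.004];print(' grip n',g.sum(),'ztop',zt,'rect',cv2.minAreaRect(t[:,:2].astype(np.float32)),t.mean(0))
    for nm,h,c in [('mug',.092,None),('jar',.095,None)]:
        pass
    o=(z>.02)&(z<.11)&(x>.3)&(x<.9)&(y>-.1)&(y<.5)
    cn,lab,st,ce=cv2.connectedComponentsWithStats(o.astype(np.uint8))
    for i in range(1,cn):
        if 60<st[i,4]: 
            q=P[lab==i];t=q[q[:,2]>q[:,2].max()-.006];print('  obj',ce[i].round(),q.min(0).round(3),q.max(0).round(3),'topcirc',np.array(cv2.minEnclosingCircle(t[:,:2].astype(np.float32))[0]).round(3),cv2.minEnclosingCircle(t[:,:2].astype(np.float32))[1])
    s=f[(260 if n=='scene' else 340):][:0]
d=np.load('scene.npz');i=cv2.resize(d['frame'][85:245,175:345],None,fx=3.5,fy=3.5,interpolation=2);cv2.imwrite('pics/c1.png',i[...,::-1])
E
python3 m.py
```

```text
scene lid z 0.10372751689363624 rect ((0.5639475584030151, -0.23044025897979736), (0.30323970317840576, 0.3891865611076355), 3.347465991973877) [[0.40119999647140503, -0.04500000178813934], [0.4239000082015991, -0.4336000084877014], [0.7267000079154968, -0.415800005197525], [0.7038999795913696, -0.027300000190734863]]
 knob 32 [ 0.5156333  -0.23057865  0.14256619] [ 0.50815741 -0.23966114  0.13296233] [ 0.52153509 -0.22447442  0.15207218]
  top 13 [ 0.51485665 -0.23175766  0.14817151]
 grip n 621 ztop 0.08563571613304166 rect ((0.5505282282829285, 0.02059169113636017), (0.14762373268604279, 0.029801448807120323), 3.078094959259033) [0.5523398  0.01965406 0.08405361]
  obj [280. 209.] [ 0.4  -0.1   0.02] [0.733 0.125 0.11 ] topcirc [ 0.555 -0.069] 0.152039036154747
  obj [188. 284.] [0.868 0.027 0.02 ] [0.9   0.09  0.109] topcirc [0.884 0.059] 0.03343450278043747
  obj [283. 304.] [0.667 0.202 0.02 ] [0.713 0.247 0.1  ] topcirc [0.691 0.223] 0.02013755962252617
  obj [217. 345.] [0.839 0.217 0.02 ] [0.9   0.267 0.11 ] topcirc [0.869 0.242] 0.03783930465579033
  obj [430. 345.] [0.341 
[... 856 characters left out ...]
99471199512482, 0.02982478216290474), 3.044280529022217) [0.53702761 0.01395586 0.08377079]
  obj [331. 161.] [0.588 0.447 0.02 ] [0.64  0.489 0.11 ] topcirc [0.613 0.469] 0.021482424810528755
  obj [459. 194.] [0.838 0.161 0.02 ] [0.9   0.404 0.11 ] topcirc [0.896 0.279] 0.11553914844989777
  obj [259. 173.] [0.341 0.435 0.02 ] [0.519 0.499 0.079] topcirc [0.43  0.494] 0.08866415172815323
  obj [390. 217.] [0.665 0.195 0.02 ] [0.711 0.244 0.097] topcirc [0.687 0.22 ] 0.022931810468435287
  obj [507. 258.] [ 0.866 -0.     0.02 ] [0.9   0.074 0.11 ] topcirc [0.886 0.031] 0.0333392471075058
  obj [375. 293.] [ 0.401 -0.1    0.021] [0.733 0.117 0.11 ] topcirc [ 0.554 -0.073] 0.15332242846488953
```

View pics/c1.png

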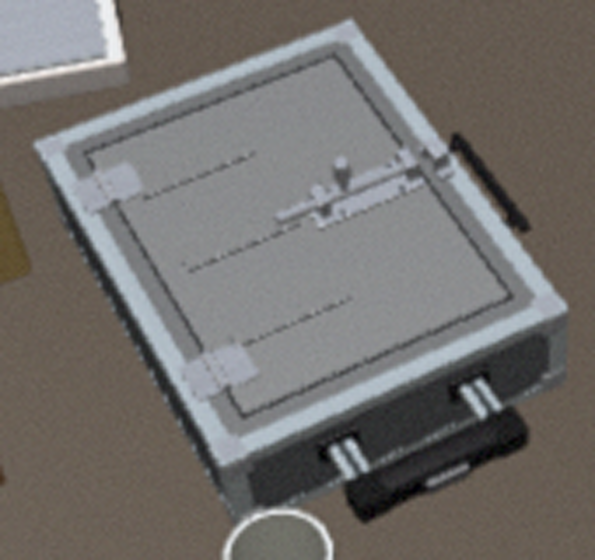

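Crop shows the bolt with its knob at about (342,170) in the crop, well short of the keeper at the near (right) edge, and the grey button at (447,473) on the grip. Case yaw is 3.4°, centre (0.564, −0.231), knob (0.514, −0.234), grip (0.549, 0.017). I'll rotate the tool and go round the base first.

>>> apply_moves:
  targets:
    - [1,0,0,0,0,0,-0.0788]
    - [1,0,0,0,0,0,-0.0788]
    - [1,0,0,0,0,0,-0.0788]
    - [1,0.0229,0.029,0,0,0,0]
    - [1,0.0229,0.029,0,0,0,0]
    - [1,0.0229,0.029,0,0,0,0]
    - [1,0.0229,0.029,0,0,0,0]
    - [1,0.0229,0.029,0,0,0,0]
    - [1,0.0229,0.029,0,0,0,0]
    - [1,0.0229,0.029,0,0,0,0]
    - [1,0.0229,0.029,0,0,0,0]
    - [1,0.0229,0.029,0,0,0,0]
    - [1,0.0229,0.029,0,0,0,0]
    - [1,0.0229,0.029,0,0,0,0]
    - [1,0.0229,0.029,0,0,0,0]
    - [1,0.0229,0.029,0,0,0,0]
    - [1,0.0229,0.029,0,0,0,0]
    - [1,0.0229,0.029,0,0,0,0]
    - [1,0.0229,0.029,0,0,0,0]
    - [1,0,0,0,0,0,0]

```text
time_s: 1.92
tcp_pos: [0.6034, 0.1965, 0.2448]
eef_rot: [179.9, 0.0, 3.2]
contact_force: [-0.5, 0.5, 0.4]
gripper_width: 0.0875
gripper_force: 0.0
```

>>> apply_moves:
  targets:
    - [1,-0.0123,0.0352,0,0,0,0]
    - [1,-0.0123,0.0352,0,0,0,0]
    - [1,-0.0123,0.0352,0,0,0,0]
    - [1,-0.0123,0.0352,0,0,0,0]
    - [1,-0.0123,0.0352,0,0,0,0]
    - [1,-0.0123,0.0352,0,0,0,0]
    - [1,-0.0123,0.0352,0,0,0,0]
    - [1,-0.0123,0.0352,0,0,0,0]
    - [1,-0.0123,0.0352,0,0,0,0]
    - [1,-0.0123,0.0352,0,0,0,0]
    - [1,-0.0123,0.0352,0,0,0,0]
    - [1,-0.0123,0.0352,0,0,0,0]
    - [1,0,0,0,0,0,0]
    - [1,0,0,0,0,0,0]

```text
time_s: 3.08
tcp_pos: [0.4774, -0.2311, 0.2453]
eef_rot: [-180.0, 0.0, 3.2]
contact_force: [-0.2, 0.7, -0.9]
gripper_width: 0.0879
gripper_force: 0.0
```

Run:
```python
from h import *
d=cap('wrist');s=get_state();print(s['tcp_pos'],s['eef_rot'],s['contact_force'])
P=pts(d);z=P[...,2];m=(z>.130)&(z<.16)
m[300:]=0
cn,lab,st,ce=cv2.connectedComponentsWithStats(m.astype(np.uint8))
for i in range(1,cn):
    if st[i,4]>20:
        q=P[lab==i];t=q[q[:,2]>q[:,2].max()-.005];print(st[i],ce[i],q.mean(0),'top',t.mean(0),len(t),cv2.minEnclosingCircle(t[:,:2].astype(np.float32)))
cv2.imwrite('pics/w1.png',d['frame'][...,::-1])
```

```text
[ 0.47780937 -0.23009146  0.24528017] [-1.79992082e+02  4.04517731e-03  3.28306563e+00] [ 0.73632836  0.42353055 -0.70274585]
[317 189  20  23 357] [326.56582633 199.82352941] [ 0.51697779 -0.23495196  0.14766659] top [ 0.51628706 -0.2352342   0.14937469] 285 ((0.5159058570861816, -0.2349746823310852), 0.006839829031378031)
```

View pics/w1.png

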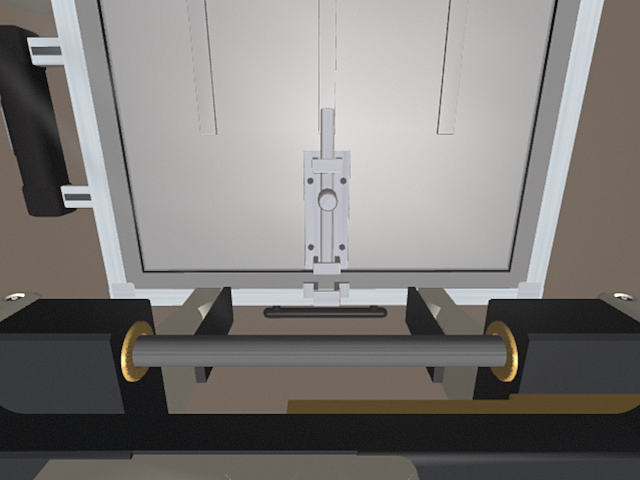

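The wrist view shows the knob at (327,200), clear between guides, keeper at (326,290). Wrist fix: knob at (0.516, −0.235, 0.149). Now over it, down, and pinch.

>>> apply_moves:
  targets:
    - [1,0.019,0.0033,0,0,0,0]
    - [1,0.019,0.0034,0,0,0,0]
    - [1,0,0,0.03,0,0,0]
    - [1,0,0,0.03,0,0,0]
    - [1,0,0,0.02,0,0,0]
    - [1,0,0,0.015,0,0,0]
    - [1,0,0,0,0,0,0]
    - [0,0,0,0,0,0,0]
    - [0,0,0,0,0,0,0]
    - [0,0,0,0,0,0,0]
    - [0,0,0,0,0,0,0]
    - [0,0,0,0,0,0,0]
    - [0,0,0,0,0,0,0]
    - [0,0,0,0,0,0,0]
  newtons: 15

```text
time_s: 4.3
tcp_pos: [0.5167, -0.2339, 0.1508]
eef_rot: [180.0, -0.0, 3.4]
contact_force: [-0.4, -0.3, -0.4]
gripper_width: 0.0462
gripper_force: 0.0
```

>>> apply_moves:
  targets:
    - [0,0,0,0,0,0,0]
    - [0,0,0,0,0,0,0]
    - [0,0,0,0,0,0,0]
    - [0,0,0,0,0,0,0]
    - [0,0,0,0,0,0,0]
    - [0,0,0,0,0,0,0]
    - [0,0,0,0,0,0,0]
    - [0,0,0,0,0,0,0]

```text
time_s: 4.97
tcp_pos: [0.5166, -0.2346, 0.1504]
eef_rot: [179.9, 0.0, 3.4]
contact_force: [1.1, -4.6, -1.6]
gripper_width: 0.0134
gripper_force: 15.0
```

>>> apply_moves:
  targets:
    - [0,-0.005,0,0,0,0,0]
    - [0,-0.005,0,0,0,0,0]
    - [0,-0.005,0,0,0,0,0]
    - [0,-0.005,0,0,0,0,0]
    - [0,-0.004,0,0,0,0,0]
    - [0,0,0,0,0,0,0]
  newtons: 25

```text
time_s: 5.47
tcp_pos: [0.4924, -0.2361, 0.1504]
eef_rot: [179.9, -0.0, 3.4]
contact_force: [0.7, -5.2, -3.4]
gripper_width: 0.013
gripper_force: 25.0
```

>>> apply_moves:
  targets:
    - [0,-0.003,0,0,0,0,0]
    - [0,-0.002,0,0,0,0,0]
    - [0,0,0,0,0,0,0]

```text
time_s: 5.72
tcp_pos: [0.4879, -0.2363, 0.1504]
eef_rot: [179.9, -0.1, 3.4]
contact_force: [2.1, -5.1, -2.9]
gripper_width: 0.0132
gripper_force: 25.0
```

>>> apply_moves:
  targets:
    - [0,-0.002,0,0,0,0,0]
    - [0,-0.002,0,0,0,0,0]
    - [0,0,0,0,0,0,0]

```text
time_s: 5.97
tcp_pos: [0.484, -0.2365, 0.1504]
eef_rot: [179.9, -0.1, 3.4]
contact_force: [1.7, -5.3, -4.1]
gripper_width: 0.0132
gripper_force: 25.0
```

>>> apply_moves:
  targets:
    - [0,-0.002,0,0,0,0,0]
    - [0,-0.001,0,0,0,0,0]
    - [0,0,0,0,0,0,0]

```text
time_s: 6.22
tcp_pos: [0.4818, -0.2367, 0.1504]
eef_rot: [179.9, -0.1, 3.4]
contact_force: [5.0, -5.9, -4.8]
gripper_width: 0.0131
gripper_force: 25.0
```

>>> apply_moves:
  targets:
    - [0,-0.001,0,0,0,0,0]
    - [0,-0.001,0,0,0,0,0]
    - [0,0,0,0,0,0,0]

```text
time_s: 6.47
tcp_pos: [0.4816, -0.2367, 0.1505]
eef_rot: [179.9, -0.3, 3.4]
contact_force: [11.0, -5.3, -10.0]
gripper_width: 0.0128
gripper_force: 25.0
```

>>> apply_moves:
  targets:
    - [0,-0.001,0,0,0,0,0]
    - [0,-0.001,0,0,0,0,0]
    - [0,0,0,0,0,0,0]
    - [0,0,0,0,0,0,0]

```text
time_s: 6.8
tcp_pos: [0.4814, -0.2367, 0.1506]
eef_rot: [179.9, -0.5, 3.5]
contact_force: [15.9, -5.0, -15.0]
gripper_width: 0.013
gripper_force: 25.0
```

The force climbs without motion at 35 mm of travel: end stop. Release, rise and check.

>>> apply_moves:
  targets:
    - [0,0.002,0,0,0,0,0]
    - [0,0.001,0,0,0,0,0]
    - [0.5,0,0,0,0,0,0]
    - [0.5,0,0,0,0,0,0]
    - [0.68,0,0,0,0,0,0]
    - [0.68,0,0,0,0,0,0]
    - [0.68,0,0,0,0,0,0]
    - [0.68,0,0,-0.015,0,0,0]
    - [0.68,0,0,-0.03,0,0,0]
    - [0.68,0,0,-0.03,0,0,0]
    - [0.68,0,0,-0.02,0,0,0]
    - [0.68,0,0,0,0,0,0]

```text
time_s: 7.8
tcp_pos: [0.4817, -0.2367, 0.2503]
eef_rot: [179.9, -0.4, 3.4]
contact_force: [1.1, 0.2, 0.5]
gripper_width: 0.0595
gripper_force: 0.0
```

Run:
```python
from h import *
s=get_state();print(s['tcp_pos'],s['eef_rot'],s['contact_force'],s['gripper_width'])
for n in ['side','scene','wrist']:
    d=cap(n);P=pts(d);z=P[...,2];m=(z>.136)&(z<.16)&(P[...,0]>.44)&(P[...,0]<.55)&(abs(P[...,1]+.235)<.03)
    q=P[m]
    if len(q): t=q[q[:,2]>q[:,2].max()-.006];print(n,len(q),len(t),t.mean(0),t.min(0),t.max(0))
d=np.load('side.npz');i=cv2.resize(d['frame'][340:440,290:440],None,fx=4,fy=4,interpolation=2);cv2.imwrite('pics/c2.png',i[...,::-1])
```

```text
[ 0.4816764  -0.23670435  0.25034723] [179.85307108  -0.41289607   3.44809305] [1.1192716  0.193974   0.54450708] 0.05947454977039922
side 83 41 [ 0.47926396 -0.23690176  0.14858135] [ 0.47340652 -0.24240404  0.14659451] [ 0.48478859 -0.23140776  0.15253678]
scene 27 14 [ 0.4809431  -0.23349156  0.14721942] [ 0.47567994 -0.23899267  0.14420346] [ 0.48662868 -0.22883177  0.15013338]
wrist 333 258 [ 0.48197576 -0.23719959  0.14923242] [ 0.4754998  -0.24396498  0.14601669] [ 0.4881145  -0.23081872  0.1519386 ]
```

View pics/c2.png

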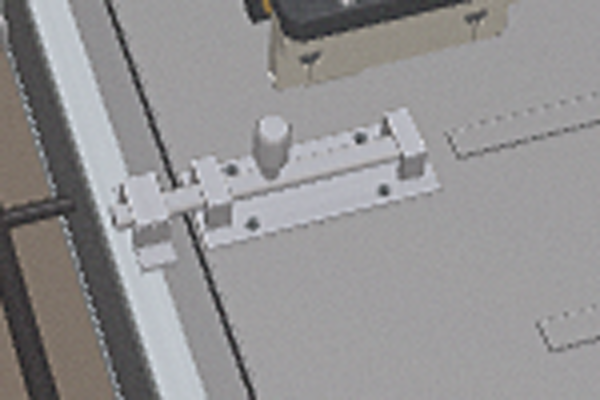

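The picture shows the bolt's rod (120,210) right through the keeper (150,210), knob (272,140) near the front guide: home; all three views agree on about 34 mm travel. Next, the grip.

>>> apply_moves:
  targets:
    - [0.68,0.0054,-0.0315,0,0,0,0]
    - [0.68,0.0054,-0.0315,0,0,0,0]
    - [0.68,0.0054,-0.0315,0,0,0,0]
    - [0.68,0.0054,-0.0315,0,0,0,0]
    - [0.68,0.0054,-0.0315,0,0,0,0]
    - [0.68,0.0054,-0.0315,0,0,0,0]
    - [0.68,0.0054,-0.0315,0,0,0,0]
    - [0.68,0.0054,-0.0315,0,0.0045,0,0]
    - [0.68,0,0,0,0,0,0]
    - [0.68,0,0,0,0,0,0]

```text
time_s: 8.78
tcp_pos: [0.5072, 0.0194, 0.244]
eef_rot: [-179.6, 0.1, 3.6]
contact_force: [-0.3, -0.6, -1.2]
gripper_width: 0.0594
gripper_force: 0.0
```

Run:
```python
from h import *
s=get_state();print(s['tcp_pos'],s['eef_rot'],s['contact_force'],s['gripper_width'])
d=cap('wrist');P=pts(d);f=d['frame'].astype(int);z=P[...,2]
m=(f.max(-1)<75)&(abs(z-.085)<.004);m[300:]=0
cn,lab,st,ce=cv2.connectedComponentsWithStats(m.astype(np.uint8));i=1+st[1:,4].argmax();q=P[lab==i];print(st[i],ce[i],np.median(q[:,2]),cv2.minAreaRect(q[:,:2].astype(np.float32)))
m=(abs(z-.072)<.006)&(f.min(-1)>75)&(P[...,1]>.02);m[300:]=0
cn,lab,st,ce=cv2.connectedComponentsWithStats(m.astype(np.uint8))
for i in range(1,cn):
    if st[i,4]>30:q=P[lab==i];print('btn?',st[i],q.mean(0),q.min(0),q.max(0))
m=(z>.06)&(z<.11)&(P[...,0]>.62)&(P[...,1]>-.02);q=P[m];t=q[q[:,2]>.086];print('mug',q.min(0),q.max(0),cv2.minEnclosingCircle(t[:,:2].astype(np.float32)))
cv2.imwrite('pics/w2.png',d['frame'][...,::-1])
```

```text
[0.50720495 0.01936631 0.24399254] [-1.79628622e+02  1.38640935e-01  3.56543706e+00] [-0.26970895 -0.60225296 -1.23431841] 0.05938266221648131
[ 310   87   36  175 2857] [326.02660133 167.06860343] 0.08500853415734638 ((0.5517353415489197, 0.015747779980301857), (0.14688464999198914, 0.02850300446152687), 3.1688458919525146)
btn? [ 59   0  39  12 267] [0.67305708 0.21636241 0.06936479] [0.66919923 0.20424708 0.06600931] [0.67771333 0.23416532 0.07670708]
btn? [257  25  75  24 240] [0.65791918 0.0455685  0.07228862] [0.65386246 0.02004056 0.06601846] [0.66674475 0.0772963  0.07798091]
mug [ 0.62004355 -0.0143115   0.06003436] [0.68690001 0.23563738 0.09438   ] ((0.6506333947181702, 0.11388295888900757), 0.10820607095956802)
```

View pics/w2.png

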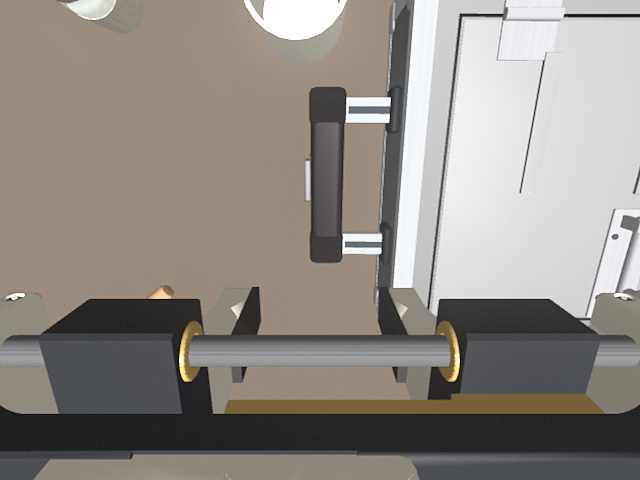

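Wrist view: grip centred at pixel (327,175), button (308,180) on its front, mug (295,10). Grip centre (0.5517, 0.0157, top 0.085). Go over it and down, with fingers 60 mm open.

>>> apply_moves:
  targets:
    - [0.68,0.022,0.0028,0,-0.0045,0,0]
    - [0.68,0.0218,0.0028,0,0,0,0]
    - [0.68,0,0,0.03,0,0,0]
    - [0.68,0,0,0.03,0,0,0]
    - [0.68,0,0,0.03,0,0,0]
    - [0.68,0,0,0.03,0,0,0]
    - [0.68,0,0,0,0,0,0]
    - [0.68,0,0,0,0,0,0]

```text
time_s: 9.5
tcp_pos: [0.5506, 0.0136, 0.1241]
eef_rot: [179.9, 0.2, 3.3]
contact_force: [0.8, 1.2, 0.2]
gripper_width: 0.0599
gripper_force: 0.0
```

>>> apply_moves:
  targets:
    - [0.68,0,0,0.015,0,0,0]
    - [0.68,0,0,0.015,0,0,0]
    - [0.68,0,0,0.013,0,0,0]
    - [0.68,0,0,0.009,0,0,0]
    - [0.68,0,0,0,0,0,0]

```text
time_s: 9.92
tcp_pos: [0.5518, 0.0147, 0.0734]
eef_rot: [180.0, 0.0, 3.4]
contact_force: [-1.0, -0.4, -0.1]
gripper_width: 0.0596
gripper_force: 0.0
```

>>> apply_moves:
  targets:
    - [0,0,0,0,0,0,0]
    - [0,0,0,0,0,0,0]
    - [0,0,0,0,0,0,0]
    - [0,0,0,0,0,0,0]
    - [0,0,0,0,0,0,0]
    - [0,0,0,0,0,0,0]
    - [0,0,0,0,0,0,0]
    - [0,0,0,0,0,0,0]
    - [0,0,0,0,0,0,0]
    - [0,0,0,0,0,0,0]
  newtons: 35

```text
time_s: 10.75
tcp_pos: [0.5525, 0.0167, 0.0743]
eef_rot: [-179.9, -0.1, 3.4]
contact_force: [-3.5, 9.2, 5.7]
gripper_width: 0.0277
gripper_force: 35.0
```

Width 27.7 mm: the button is in. Draw out.

>>> apply_moves:
  targets:
    - [0,0,-0.004,0,0,0,0]
    - [0,0,-0.007,0,0,0,0]
    - [0,0,-0.009,0,0,0,0]
    - [0,0,-0.009,0,0,0,0]
    - [0,0,-0.009,0,0,0,0]
    - [0,0,-0.009,0,0,0,0]
    - [0,0,-0.009,0,0,0,0]

```text
time_s: 11.33
tcp_pos: [0.5494, 0.0707, 0.0742]
eef_rot: [179.9, -0.1, 3.4]
contact_force: [3.1, -6.5, 4.8]
gripper_width: 0.0282
gripper_force: 35.0
```

>>> apply_moves:
  targets:
    - [0,0,-0.009,0,0,0,0]
    - [0,0,-0.009,0,0,0,0]
    - [0,0,-0.009,0,0,0,0]
    - [0,0,-0.009,0,0,0,0]
    - [0,0,-0.009,0,0,0,0]
    - [0,0,-0.009,0,0,0,0]
    - [0,0,-0.009,0,0,0,0]

```text
time_s: 11.92
tcp_pos: [0.5457, 0.1337, 0.0743]
eef_rot: [180.0, -0.1, 3.4]
contact_force: [3.5, -5.9, 4.7]
gripper_width: 0.0281
gripper_force: 35.0
```

Past the first stop (117 mm). On to the end.

>>> apply_moves:
  targets:
    - [0,0,-0.009,0,0,0,0]
    - [0,0,-0.009,0,0,0,0]
    - [0,0,-0.009,0,0,0,0]
    - [0,0,-0.009,0,0,0,0]
    - [0,0,-0.009,0,0,0,0]
    - [0,0,-0.008,0,0,0,0]
    - [0,0,-0.005,0,0,0,0]
    - [0,0,0,0,0,0,0]

```text
time_s: 12.58
tcp_pos: [0.5423, 0.1927, 0.0742]
eef_rot: [-180.0, -0.1, 3.5]
contact_force: [1.0, 0.9, 4.9]
gripper_width: 0.028
gripper_force: 35.0
```

>>> apply_moves:
  targets:
    - [0,0,-0.003,0,0,0,0]
    - [0,0,-0.002,0,0,0,0]
    - [0,0,0,0,0,0,0]

```text
time_s: 12.83
tcp_pos: [0.542, 0.1966, 0.0742]
eef_rot: [180.0, -0.1, 3.4]
contact_force: [3.8, -4.5, 5.0]
gripper_width: 0.028
gripper_force: 35.0
```

>>> apply_moves:
  targets:
    - [0,0,-0.001,0,0,0,0]
    - [0,0,-0.001,0,0,0,0]
    - [0,0,0,0,0,0,0]

```text
time_s: 13.08
tcp_pos: [0.542, 0.1967, 0.0742]
eef_rot: [179.8, -0.1, 3.4]
contact_force: [7.2, -13.0, 5.1]
gripper_width: 0.0283
gripper_force: 35.0
```

>>> apply_moves:
  targets:
    - [0,0,-0.0005,0,0,0,0]
    - [0,0,0,0,0,0,0]
    - [0,0,0,0,0,0,0]
    - [0,0,0,0,0,0,0]

```text
time_s: 13.42
tcp_pos: [0.542, 0.1968, 0.0742]
eef_rot: [179.8, -0.1, 3.4]
contact_force: [8.0, -15.2, 5.7]
gripper_width: 0.0282
gripper_force: 35.0
```

Run:
```python
from h import *
d=cap('side');cv2.imwrite('pics/end.png',d['frame'][...,::-1])
```

```text
(no output)
```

View pics/end.png

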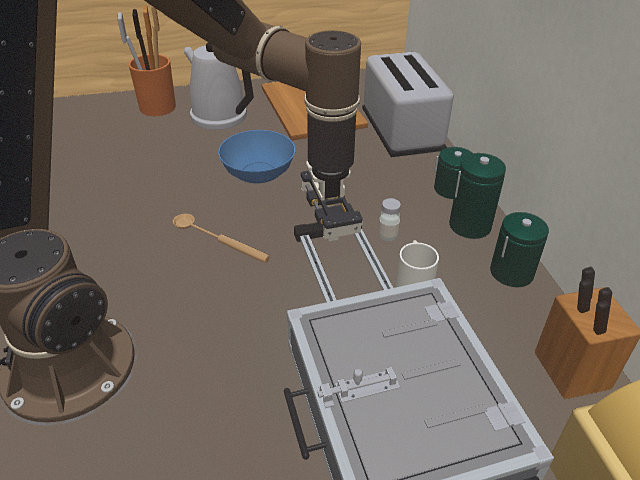

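The picture shows the handle fully out with the grip held at (330,228), the bolt home at (357,378), and the mug (417,262), jar (390,220), spoon and bowl where they stood.

```bash
python3 -c "
from plant import close_job;print(close_job())"
```

```text
the job is handed in; nothing more can be done
None
```

The job is handed in at about 13.5 s: the bolt was slid home against its end stop, then the handle was drawn past its first stop to its last (180 mm) and is still held there, with the other things seen in the final picture undisturbed.

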